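Put the failed tube in the red tilt-out bin

TASK

The short black rubber tube standing on its own on the bench has failed the gauge check, so put it away with the rejects: tip the red bin forward by its finger pull until it rests open on its stop, put the tube in it, and push the bin back until it clicks shut. Leave the yellow and the blue bin shut, and do not shift or knock over the tally counter.

Things in the scene. Friction and masses are not known exactly. Their poses are not given: they have to be found in the camera images.
- red_unit: grey housing of the red bin, fixed: one of three equal units (red, yellow, blue bin, in any order) side by side on an aluminium base plate. 130 mm deep (x) and wide (y), 178 mm high, 184 with the small spring box at the front of its roof; its underside is 8 mm above the bench. Origin: centre of the underside; x points to its back, z up; the front with the bin looks to -x
- red_unit_hinge (a point): middle of the red bin's hinge axis, at the bottom of its front, fixed on the housing and with the housing's axes: 60 mm ahead of the housing's centre, 16 mm above its underside. The axis runs along y; the bin's top tips forward over it, to -x. Fully open, the bin's mouth spans from here to 80 mm ahead, its front edge 140 mm above the bench
- red_bin (a joint): tilt of the red bin, rad: 0 fully home, 0.62 (36 degrees) open on its stop. A sprung roller catch holds it shut: about 4 N at the pull snaps it open (it springs out to about 0.08) or home (pushed back past about 0.03). Let go between 0.08 and 0.25 its weight takes it back to rest against the catch, ajar; beyond 0.4 its weight tips it onto the stop and keeps it there
- red_bin_pull (a point): middle of the mouth of the finger pull: a red trough, open at the top, across the top of the bin's front, moving with the bin (x to its back, z up when shut). From here the slot reaches 16 mm to front and back, 42 mm sideways, 27 mm down. Shut: 22 mm ahead of and 142 mm above the hinge, 166 mm above the bench; fully open: 127 mm above the bench
- red_bin_rim (a point): middle of the 8 mm round bead on the rim of the finger pull's front wall (4 mm thick, 28 mm high, 92 mm wide), the foremost part of the bin, moving with the bin. Shut: 40 mm ahead of and 138 mm above the hinge, its outer face 39 mm ahead of the bin's front wall; push the bin shut against this wall, rising with it
- red_bin_inside (a point): middle of the red plastic bin's inner floor, moving with the bin: x to its back, z up from the floor when shut. The inside reaches 52 mm to front and back and 57 mm to either side; the front wall is 147 mm high inside, the back wall 90 mm; open at the top, but roofed by the housing when shut. Shut: 53 mm behind and 5 mm below the hinge
- tube: the failed tube: a cut length of black rubber tube, 27 mm thick and 59 mm long, about 16 g, standing on its end on the bench to the robot's left (that bench top is about 2 mm above z = 0). Origin: on its side, halfway up; its length runs along its y axis, which points up at the start
- yellow_bin (a joint): tilt of the yellow bin, the same as the red one; 0 when shut; to be left shut
- blue_bin (a joint): tilt of the blue bin, the same as the red one; 0 when shut; to be left shut
- counter: white hand tally counter, 55 mm high, standing at the right; origin under its centre; to be left alone
- tube_mid (a point): centre of the failed tube, on its axis, halfway up: about 32 mm above z = 0 at the start. Grasp the tube here, across its thickness, from above

How it is judged:
On the way, in this order (a step that is already met when the one before it is completed fails the run):
1. the red bin is tipped right out, onto or nearly onto its stop (value of joint red_bin above 0.55 rad), for 0.2 s.
2. the tube lies let go in the red bin while it is open (value of joint red_bin above 0.45 rad and x of tube_mid in the frame of red_bin_inside between -0.055 and 0.055 m and y of tube_mid in the frame of red_bin_inside between -0.06 and 0.06 m and z of tube_mid in the frame of red_bin_inside between 0 and 0.12 m and contact force between tube and the fingers below 0.1 N), for 0.2 s.
At the end, for the whole second after the job is handed in: The red bin is fully home behind its catch (tilt under 0.02 rad), the tube lies at rest inside it, and the yellow and blue bins are shut (under 0.03 rad) (value of joint red_bin below 0.02 rad and value of joint each of yellow_bin, blue_bin below 0.03 rad and x of tube_mid in the frame of red_bin_inside between -0.055 and 0.055 m and y of tube_mid in the frame of red_bin_inside between -0.06 and 0.06 m and z of tube_mid in the frame of red_bin_inside between 0 and 0.12 m and linear speed of tube below 0.05 m/s); the robot touches nothing.
It fails at once if the yellow bin is tipped open (value of joint yellow_bin above 0.15 rad).
It fails at once if the blue bin is tipped open (value of joint blue_bin above 0.15 rad).
It fails at once if the tally counter is shifted by more than 30 mm or tipped over (distance of counter from where it was at the start of the episode above 0.03 m or angle between counter's own z axis and vertical above 0.4 rad).
It also fails if it takes over 66 s, if anything falls off the work surface, if the arm or the gripper's body presses on something with over 40 N, if the wrist force passes 120 N, or if a joint passes its speed limit or range.

ROBOT

A 6-joint arm with a two-finger parallel gripper is mounted at the origin on a cart in front of the work surface, level with it; the furniture and walls round the work are solid. World frame = base frame: x ahead of the robot, y to its left, z up, the work surface at z = 0. Lengths are in m, angles in rad, forces in N, time in s.
With the tool pointing down it reaches from about 0.25 to 0.85 m from the base axis. Payload 12.5 kg.
Tool frame: the origin (TCP) lies midway between the tips of the shut fingers; the grasp point (between the pads) lies 19 mm behind it; z points along the fingers, y is the line along which they close (so a half turn about z gives the same grasp; the last joint's range is limited). The gripper opens to 93 mm and grips with 3 to 60 N. Pads are 15 mm wide; open, the fingers measure 128 mm over their backs; the gripper's body (75 mm by 188 mm) begins 65 mm behind the grasp point.
Start: joints at [-1.26, 0.351, 1.652, -0, 1.139, -0.085], TCP at [0.212, -0.507, 0.219] pointing down, gripper open.
Joint ranges: [-2.75, 2.75], [-0.79, 2.1], [0.01, 2.65], [-1.57, 4.71], [0.07, 3.14], [-2.87, 2.87]. Speed limits (rad/s): [2.22, 2.22, 2.79, 3.14, 3.14, 3.14].

INTERFACE

Orientations are given as a 3x3 rotation matrix whose columns are the frame's x, y, z axes.
In Python, from station import bot, read_camera gives the robot as it stands. The module is installed in compiled form; this text tells all that it offers.
- The arm moves only by the tool play_rows, never from a script. Its argument "deltas" is a list of rows, each a list of 6 numbers: the shift along the tool's x, y, z in mm, then the turn, a rotation vector about the tool's x, y, z in rad. In form: [[tx, ty, tz, rx, ry, rz], ...]. A call has 1 to 12 rows; each row is the pose to reach, as a shift and turn from the pose commanded when the call began, along the tool's axes at that moment; what a row does not reach only later rows make up. A row lasts 1/12 s, in which the tool goes at most 41.7 mm and 7.16 degrees, less where a joint would pass 70% of its speed; a pose out of reach is approached as far as the arm can. A call with a gripper value outside its range is refused whole. "gripper" is the closure in counts, from 0 (fully open) to 255 (shut), set as the call begins (left out, the last holds). The fingers move at their own pace and stop on an object; "newtons" is the grip in N (left out, the last holds). Time passes only in rows, so rows that repeat a pose let the fingers close. It gives the time, the measured TCP pose, the force, the opening and the grip force at its end, in the units of the state.
- bot.get_state(): the state, without advancing time (a new reading comes with each control period).
- read_camera(name): name is "scene" or "top" or "wrist"; returns a dict with "image" (384x512x3 uint8, red, green, blue), "intrinsics" (3x3 intrinsics, pixels), "rvec" (rotation vector, rad) and "tvec" (3), from world to camera coordinates, as OpenCV has them; the wrist camera has in their place "hand_eye" (4x4, takes a point from camera to tool coordinates, whose origin is the TCP and whose axes are the flange's). Camera axes: x right, y down, z forward; pixel columns grow to the right and rows downward; lengths in m; the calibration is good to about 2 mm. A picture is of the moment at which its call begins: read the wrist's pose just before it. There is no depth.
- bot.close_job(): hands the job in; it is judged then, once.
The state is a dict: "clock": time; "joints": joint angles; "joint_vel": joint speeds; "effort": joint torques, N m; "eef_pos": TCP position; "ee_rot": TCP orientation; "wrist_force": force on the tool from outside, world axes, zero at the start; "torque": the same for the moment, N m; "width": opening from 0.0 (shut) to 1.0 (fully open); "gripper_force": force on a finger pad.
Only numpy, scipy, OpenCV 4.12 (cv2) and the standard library are available. Lean on these libraries where they do the work, as an engineer would, in place of code of your own. Each camera call takes 0.05 s, during which the arm holds its last target. There are 200 camera calls.

## Working session

There is one attempt and no reset: what is moved stays moved. The work goes in short steps, Python scripts to look and compute and a tool call to move; the robot and the scene stay as the last step left them, time stands still between calls to the robot, and variables do not carry over. Pictures are saved under pics/ and viewed, at most 10 in all, crops included, and the job is handed in when it is done.

Besides the shell and the picture viewer there is one more tool, called after "Emit:" as name(argument=value, ...), one argument or row to a line, values as JSON. play_rows: Moves the arm, as the interface text tells. Its arguments: {"type":"object","properties":{"deltas":{"type":"array","items":{"type":"array","items":{"type":"number"}}},"gripper":{"type":"number"},"newtons":{"type":"number"}},"required":["deltas"]}

```bash
mkdir -p pics; cat > h.py <<'E'
import numpy as np, cv2
from station import bot, read_camera
def ray(c,px):
    R=cv2.Rodrigues(np.array(c['rvec'],float))[0]; t=np.array(c['tvec'],float).ravel()
    K=np.array(c['intrinsics'])
    d=R.T@np.linalg.inv(K)@np.array([px[0],px[1],1.]); return -R.T@t,d
def onz(c,px,z):
    o,d=ray(c,px); return o+d*(z-o[2])/d[2]
def proj(c,P):
    return cv2.projectPoints(np.array(P,float).reshape(-1,3),np.array(c['rvec'],float),np.array(c['tvec'],float),np.array(c['intrinsics'],float),None)[0].reshape(-1,2)
E
python3 - <<'E'
from h import *
import pickle
for n in ('scene','top'):
    c=read_camera(n); pickle.dump(c,open(n+'.pkl','wb'))
    cv2.imwrite(f'pics/{n}1.png',cv2.resize(c['image'][:,:,::-1],(800,600)))
    print(n,ray(c,(256,192)))
s=bot.get_state(); print(s)
E
```

```text
scene (array([ 0.94421163, -0.68884288,  1.03034165]), array([-0.32502098,  0.5123963 , -0.79500884]))
top (array([-0.42624568,  0.13365497,  1.35026381]), array([ 0.60019789, -0.11191582, -0.79215394]))
{'clock': 0.1, 'joints': array([-1.25959208e+00,  3.51155818e-01,  1.65236340e+00, -3.56111725e-06,
        1.13910735e+00, -8.45996927e-02]), 'joint_vel': array([ 0.00154978, -0.00161306, -0.00149736, -0.00049252,  0.00136504,
       -0.00174133]), 'effort': array([ 7.63680218e-04, -4.98029959e+01, -2.85705364e+01,  7.00400700e-02,
        2.38747179e-02, -2.59523790e-05]), 'eef_pos': array([ 0.21197893, -0.50716807,  0.21816854]), 'ee_rot': array([[ 9.22686341e-01,  3.85551312e-01, -3.19668712e-04],
       [ 3.85551436e-01, -9.22685821e-01,  9.83259287e-04],
       [ 8.41431200e-05, -1.03048864e-03, -9.99999466e-01]]), 'wrist_force': array([ 0.26683704,  0.81375133, -0.18285266]), 'torque': array([-0.04093836,  0.00017568, -0.01724162]), 'gripper_force': 0.0, 'width': 1.0012541688595675}
```

View pics/scene1.png

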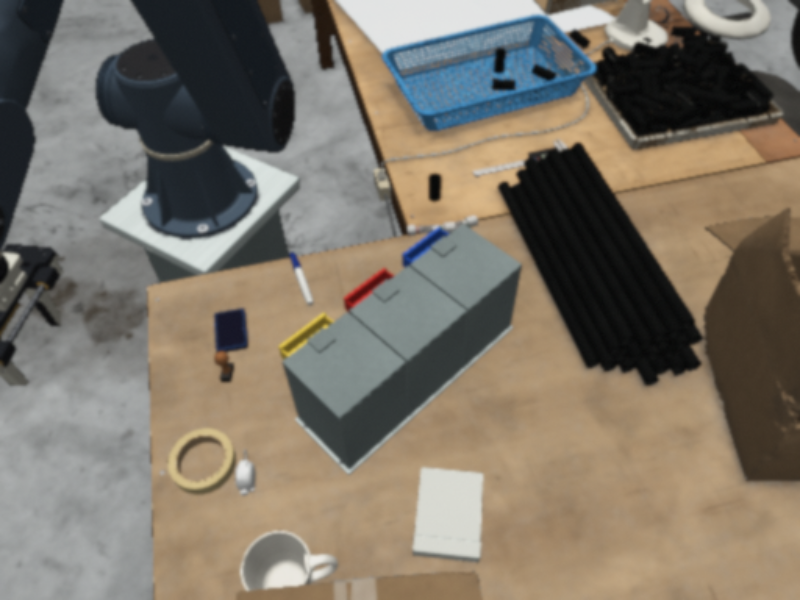

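View pics/top1.png

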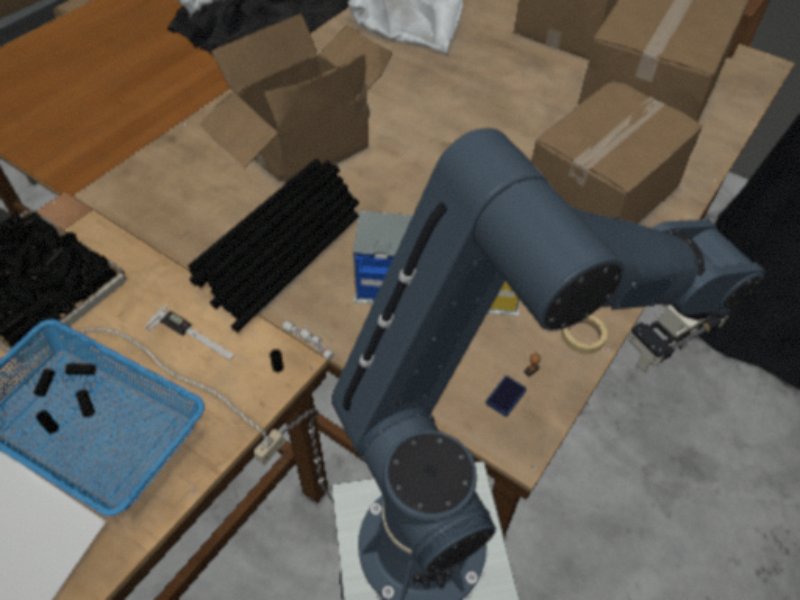

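The scene picture shows yellow, red and blue bins. The red pull is at about (370,290), the roof corners at (338,415), (520,265) and (465,227), and the tube stands at (435,187). The top picture shows the tube at (277,360).

```bash
python3 - <<'E'
from h import *
import pickle
s=pickle.load(open('scene.pkl','rb'));t=pickle.load(open('top.pkl','rb'))
k=.64
P=lambda c,u,v,z:onz(c,(u*k,v*k),z).round(4)
for n,p in dict(yf=(284,363),yb=(338,416),bb=(521,265),bf=(465,227),j1b=(405,359),j1f=(350,311),j2f=(410,265),j2b=(466,307)).items(): print(n,P(s,*p,.186))
print('red pull',P(s,369,289,.166))
print('pull ends',P(s,346,300,.166),P(s,392,274,.166))
print('tube',P(s,435,187,.032),P(t,277,360,.032))
print('counter?',P(s,245,475,.03))
# triangulate tube
o1,d1=ray(s,(435*k,187*k));o2,d2=ray(t,(277*k,360*k))
A=np.c_[d1,-d2];x=np.linalg.lstsq(A,o2-o1,rcond=None)[0];print(o1+d1*x[0],o2+d2*x[1])
c=read_camera('scene')
im=cv2.resize(s['image'][120:260,160:350,::-1],None,fx=4,fy=4,interpolation=cv2.INTER_CUBIC);cv2.imwrite('pics/crop.png',im)
E
```

```text
yf [ 0.5117 -0.3297  0.186 ]
yb [ 0.6288 -0.3611  0.186 ]
bb [0.7323 0.0156 0.186 ]
bf [0.6143 0.0454 0.186 ]
j1b [ 0.6614 -0.2343  0.186 ]
j1f [ 0.5431 -0.202   0.186 ]
j2f [ 0.5762 -0.0749  0.186 ]
j2b [ 0.6946 -0.1049  0.186 ]
red pull [ 0.5357 -0.1378  0.166 ]
pull ends [ 0.5158 -0.1754  0.166 ] [ 0.5516 -0.0921  0.166 ]
tube [0.4449 0.251  0.032 ] [0.4473 0.2497 0.032 ]
counter? [ 0.503 -0.458  0.03 ]
[0.44581225 0.24923298 0.03384444] [0.44600563 0.24949648 0.03399578]
```

View pics/crop.png

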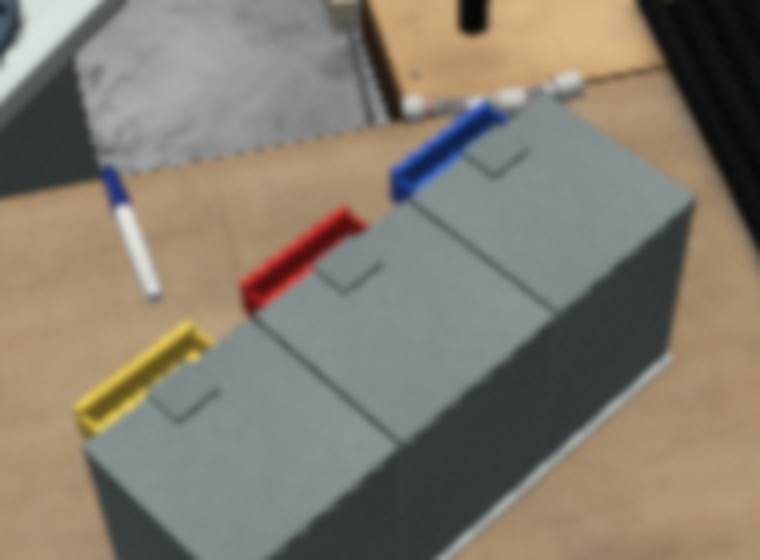

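The crop confirms yellow, red, blue running left along the row. The red pull trough spans roughly (245,290) to (360,220) in the crop, and the unit yaw is about -15.3°.

```bash
cat >> h.py <<'E'
from scipy.spatial.transform import Rotation as Ro
def goal(p,yaw,tilt=0):
    s=bot.get_state(); R=np.array(s['ee_rot'])
    G=Ro.from_euler('z',yaw,degrees=True).as_matrix()@np.diag([1,-1,-1.])@Ro.from_euler('y',tilt,degrees=True).as_matrix()
    t=R.T@(np.array(p)-s['eef_pos'])*1000; r=Ro.from_matrix(R.T@G).as_rotvec()
    print(np.r_[t.round(1),r.round(3)].tolist(), 'rows',np.linalg.norm(t)/41.7,np.degrees(np.linalg.norm(r))/7.16)
E
python3 -c "
from h import *
goal((0.50,-0.125,0.30),-15.3)"
```

```text
[413.1, -241.7, -81.5, -0.001, 0.0, 0.663] rows 11.643148048102196 5.3040702042489665
```

Emit:
play_rows(
  deltas=[
    [35, -20, -20, 0, 0, 0.06],
    [70, -40, -40, 0, 0, 0.12],
    [105, -61, -60, 0, 0, 0.18],
    [140, -82, -81, 0, 0, 0.24],
    [175, -103, -81, 0, 0, 0.3],
    [210, -123, -81, 0, 0, 0.36],
    [245, -144, -81, 0, 0, 0.42],
    [280, -164, -81, 0, 0, 0.48],
    [315, -185, -81, 0, 0, 0.54],
    [350, -205, -81, 0, 0, 0.6],
    [385, -225, -81, 0, 0, 0.66],
    [413, -242, -81, 0, 0, 0.663],
  ],
  gripper=255,
  newtons=30,
)

```text
clock: 1.15
eef_pos: [0.5008, -0.1227, 0.2996]
ee_rot: [[0.964, -0.267, 0.0], [-0.267, -0.964, 0.0], [-0.0, -0.0, -1.0]]
wrist_force: [0.5, -0.4, -0.5]
width: 0.19
gripper_force: 0.0
```

Emit:
play_rows(
  deltas=[
    [0, 0, 0, 0, 0, 0],
    [0, 0, 0, 0, 0, 0],
    [0, 0, 0, 0, 0, 0],
  ],
)

```text
clock: 1.4
eef_pos: [0.4995, -0.1251, 0.2994]
ee_rot: [[0.965, -0.263, -0.001], [-0.263, -0.965, -0.0], [-0.001, 0.0, -1.0]]
wrist_force: [-0.5, -0.4, -0.0]
width: 0.014
gripper_force: 0.0
```

```bash
python3 - <<'E'
from h import *
import pickle
s=bot.get_state();c=read_camera('wrist');pickle.dump((s,c),open('w1.pkl','wb'))
print(s['eef_pos'],s['ee_rot'],c['hand_eye'],c['intrinsics'])
cv2.imwrite('pics/w1.png',cv2.resize(c['image'][:,:,::-1],(800,600)))
E
```

```text
[ 0.49952577 -0.12511174  0.29937801] [[ 9.64678096e-01 -2.63430636e-01 -6.86134054e-04]
 [-2.63430727e-01 -9.64678314e-01 -4.46407395e-05]
 [-6.50138904e-04  2.23812737e-04 -9.99999764e-01]] [[-5.49399355e-04 -9.68221662e-01 -2.50093005e-01  6.83176717e-02]
 [ 9.99999387e-01 -7.72320519e-04  7.93218662e-04  1.31015364e-04]
 [-9.61163450e-04 -2.50092416e-01  9.68221493e-01 -1.66851666e-01]
 [ 0.00000000e+00  0.00000000e+00  0.00000000e+00  1.00000000e+00]] [[278.5327505    0.         252.70632957]
 [  0.         278.5327505  188.16907886]
 [  0.           0.           1.        ]]
```

View pics/w1.png

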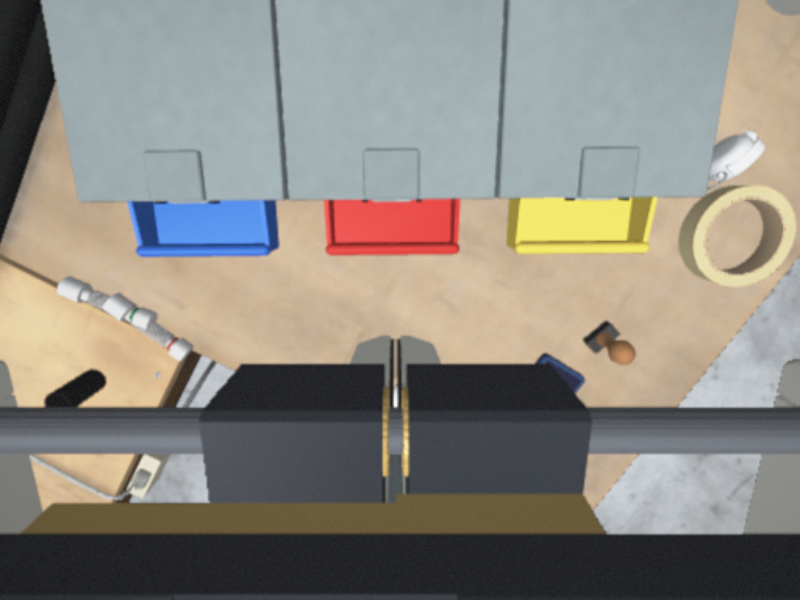

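The wrist view shows the red rim bead from (328,249) to (459,249), and the roof's front edge at row 200 with seams at columns 286 and 499.

```bash
cat >> h.py <<'E'
def wz(s,c,px,z):
    H=np.array(c['hand_eye']);R=np.array(s['ee_rot']);K=np.array(c['intrinsics'])
    d=R@H[:3,:3]@np.linalg.inv(K)@np.array([*px,1.]); o=R@H[:3,3]+s['eef_pos']
    return o+d*(z-o[2])/d[2]
E
python3 - <<'E'
from h import *
import pickle
s,c=pickle.load(open('w1.pkl','rb'));k=.64
W=lambda u,v,z:wz(s,c,(u*k,v*k),z)
a,b=W(328,249,.162),W(459,249,.162);print('bead',a,b,np.linalg.norm(a-b),np.degrees(np.arctan2((a-b)[0],(a-b)[1])))
m=(a+b)/2
for yw in (-15.4,):
    u=np.array([np.cos(np.radians(yw)),np.sin(np.radians(yw)),0])
    hin=m+.040*u; print('hinge',hin,'pull',hin-.022*u,'centre',hin+.06*u)
for p in ((78,201),(286,200),(499,197),(712,196)): print(W(*p,.186))
g=hin-.020*u
goal((g[0],g[1],.20),-15.4)
E
```

```text
bead [ 0.53337869 -0.08607911  0.162     ] [ 0.50904821 -0.17492224  0.162     ] 0.09211445695811477 15.31545398558556
hinge [ 0.55977727 -0.14112292  0.162     ] pull [ 0.53856717 -0.13528068  0.162     ] centre [ 0.61762299 -0.15705629  0.162     ]
[0.60649972 0.05204582 0.186     ]
[ 0.57251873 -0.07443331  0.186     ]
[ 0.5389127  -0.20420073  0.186     ]
[ 0.50413993 -0.33356996  0.186     ]
[42.4, -1.1, 99.5, 0.0, 0.001, 0.001] rows 2.5932048602283415 0.009601640965583004
```

Emit:
play_rows(
  deltas=[
    [20, -0.5, 30, 0, 0, 0],
    [40, -1, 60, 0, 0, 0],
    [40.5, -1, 95, 0, 0, 0],
    [40.5, -1, 110, 0, 0, 0],
    [40.5, -1, 122, 0, 0, 0],
    [40.5, -1, 132, 0, 0, 0],
    [40.5, -1, 142, 0, 0, 0],
    [40.5, -1, 150, 0, 0, 0],
    [40.5, -1, 150, 0, 0, 0],
    [40.5, -1, 150, 0, 0, 0],
  ],
)

```text
clock: 2.28
eef_pos: [0.5392, -0.1349, 0.1498]
ee_rot: [[0.964, -0.264, 0.0], [-0.264, -0.964, -0.0], [0.0, 0.0, -1.0]]
wrist_force: [1.1, -0.2, -0.2]
width: 0.005
gripper_force: 0.0
```

```bash
python3 - <<'E'
import numpy as np
# finger point rel hinge at rest: (-22,~125 tip). path of slot point (-26,128) under rotation
for th in (0,.05,.1,.2,.3,.4,.5,.55,.62):
    x,z=-30,126
    print(th,round(x*np.cos(th)-z*np.sin(th)-x,1),round(z*np.cos(th)+x*np.sin(th)-z,1))
E
```

```text
0 0.0 0.0
0.05 -6.3 -1.7
0.1 -12.4 -3.6
0.2 -24.4 -8.5
0.3 -35.9 -14.5
0.4 -46.7 -21.6
0.5 -56.7 -29.8
0.55 -61.4 -34.3
0.62 -67.6 -40.9
```

Emit:
play_rows(
  deltas=[
    [-4, 0, 0, 0, 0, 0],
    [-8, 0, 0, 0, 0, 0],
    [-12.5, 0, 1.7, 0, 0.05, 0],
    [-18.5, 0, 3.4, 0, 0.1, 0],
    [-24.5, 0, 5.6, 0, 0.15, 0],
    [-30.5, 0, 8.1, 0, 0.2, 0],
    [-36.5, 0, 11, 0, 0.25, 0],
    [-42, 0, 14, 0, 0.3, 0],
    [-47.5, 0, 17.3, 0, 0.35, 0],
    [-53, 0, 21, 0, 0.4, 0],
    [-53, 0, 21, 0, 0.4, 0],
  ],
)

```text
clock: 3.2
eef_pos: [0.4855, -0.1198, 0.1279]
ee_rot: [[0.889, -0.264, 0.375], [-0.243, -0.965, -0.102], [0.389, -0.0, -0.921]]
wrist_force: [0.7, 0.2, -0.3]
width: 0.004
gripper_force: 0.0
```

Emit:
play_rows(
  deltas=[
    [-6, 0, 2, 0, 0.05, 0],
    [-12, 0, 4, 0, 0.1, 0],
    [-18, 0, 6, 0, 0.15, 0],
    [-24, 0, 8, 0, 0.19, 0],
    [-24, 0, 8, 0, 0.19, 0],
    [-24, 0, 8, 0, 0.19, 0],
  ],
)

```text
clock: 3.7
eef_pos: [0.4777, -0.1114, 0.1175]
ee_rot: [[0.814, -0.247, 0.526], [-0.222, -0.969, -0.112], [0.537, -0.025, -0.843]]
wrist_force: [0.5, -0.1, 1.0]
width: 0.006
gripper_force: 0.0
```

```bash
python3 - <<'E'
from h import *
c=read_camera('scene')
cv2.imwrite('pics/s2.png',cv2.resize(c['image'][80:300,100:400,::-1],(800,587)))
E
```

```text
(no output)
```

View pics/s2.png

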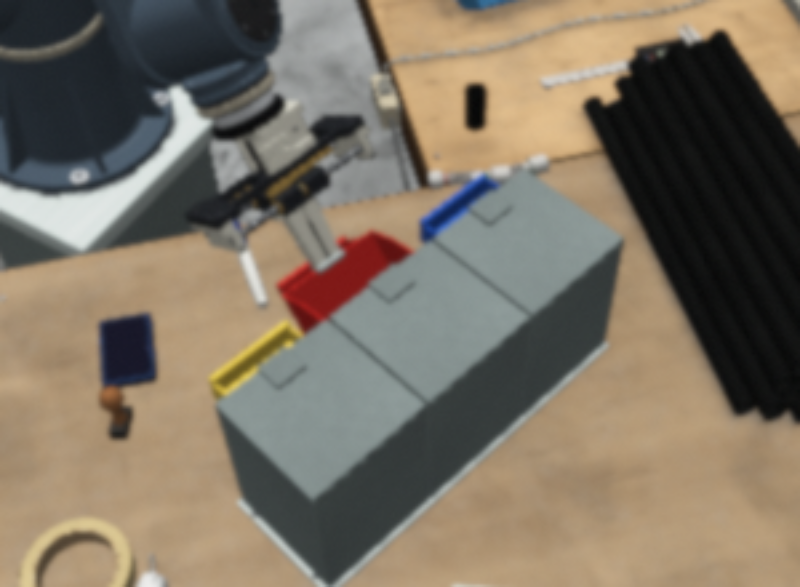

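The red bin is tipped forward with its opening visible around (345,270), the fingers still in the pull, and the other bins shut. Next: check the joints before withdrawing.

```bash
python3 - <<'E'
from h import *
s=bot.get_state();print(s['joints'].round(3),s['eef_pos'],s['wrist_force'].round(1))
R=np.array(s['ee_rot'])
print((R.T@np.array([-.02,.0055,.030])*1000).round(1),(R.T@np.array([-.03,.0085,.13])*1000).round(1))
E
```

```text
[-0.375  0.243  2.281  1.007  0.105  0.474] [ 0.47741462 -0.11137568  0.11728369] [ 0.   1.  -0.8]
[ -1.4  -1.2 -36.4] [  43.6   -4.1 -126.3]
```

Emit:
play_rows(
  deltas=[
    [0, 0, -6, 0, 0, 0],
    [0, 0, -12, 0, 0, 0],
    [0, 0, -18, 0, -0.03, 0],
    [0, -1, -26, 0, -0.08, 0],
    [0, -1, -36, 0, -0.13, 0],
    [0, -1, -46, 0, -0.2, 0],
    [0, -1, -56, 0, -0.25, 0],
    [0, -1, -66, 0, -0.25, 0],
  ],
)

```text
clock: 4.42
eef_pos: [0.4434, -0.1049, 0.1746]
ee_rot: [[0.919, -0.25, 0.303], [-0.244, -0.968, -0.059], [0.308, -0.02, -0.951]]
wrist_force: [0.6, -0.3, -0.7]
width: 0.005
gripper_force: 0.0
```

```bash
python3 - <<'E'
from h import *
s=bot.get_state();print(s['joints'].round(3),s['eef_pos'],s['wrist_force'].round(1))
goal((.42,-.06,.26),-15.4)
c=read_camera('wrist')
cv2.imwrite('pics/w3.png',cv2.resize(c['image'][:,:,::-1],(640,480)))
E
```

```text
[-0.368  0.103  2.141  0.097  0.59   1.387] [ 0.44342022 -0.10486903  0.17463004] [ 0.6 -0.3 -0.7]
[-6.2, -39.3, -90.9, -0.022, -0.313, 0.012] rows 2.3799997604599032 2.5136896900739427
```

View pics/w3.png

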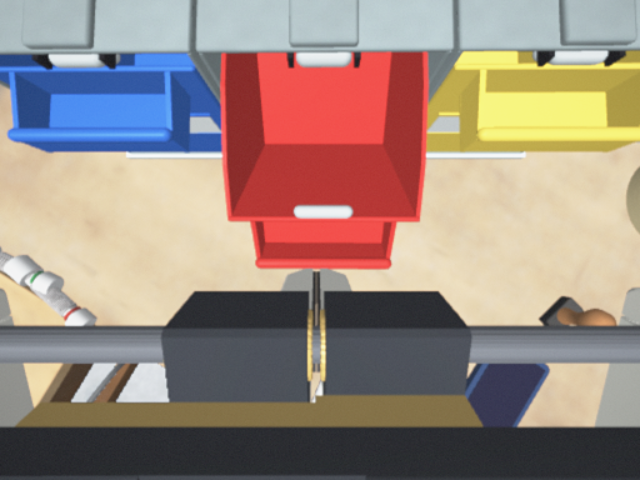

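The red bin is wide open at (325,140) with the pull below it, and the blue and yellow bins are shut. On to the tube.

```bash
python3 - <<'E'
from h import *
goal((.42,-.08,.25),-15.4)
goal((.446,.2495,.16),29)
E
```

```text
[-3.7, -19.5, -79.4, -0.023, -0.316, 0.013] rows 1.963176822972499 2.535679950528212
[-88.1, -343.1, -5.4, 0.101, -0.308, -0.756] rows 8.49645106783213 6.5793610233446955
```

Emit:
play_rows(
  deltas=[
    [-2, -10, -30, 0, -0.1, 0],
    [-4, -20, -60, -0.02, -0.2, 0],
    [-12, -50, -80, -0.02, -0.3, 0],
    [-20, -85, -80, 0, -0.31, -0.1],
    [-30, -120, -75, 0.02, -0.31, -0.2],
    [-40, -155, -65, 0.04, -0.31, -0.3],
    [-50, -190, -55, 0.06, -0.31, -0.4],
    [-58, -225, -45, 0.07, -0.31, -0.5],
    [-68, -260, -35, 0.08, -0.31, -0.6],
    [-78, -295, -25, 0.09, -0.31, -0.7],
    [-84, -325, -15, 0.1, -0.308, -0.756],
    [-88, -343, -5.4, 0.101, -0.308, -0.756],
  ],
  gripper=0,
)

```text
clock: 5.47
eef_pos: [0.4453, 0.2525, 0.1577]
ee_rot: [[0.872, 0.49, 0.001], [0.49, -0.872, 0.0], [0.001, 0.001, -1.0]]
wrist_force: [0.7, 0.8, 0.2]
width: 0.818
gripper_force: 0.0
```

Emit:
play_rows(
  deltas=[
    [0, 0, 0, 0, 0, 0],
    [0, 0, 0, 0, 0, 0],
    [0, 0, 0, 0, 0, 0],
  ],
)

```text
clock: 5.72
eef_pos: [0.4452, 0.2496, 0.1586]
ee_rot: [[0.874, 0.485, 0.001], [0.485, -0.874, 0.002], [0.001, -0.001, -1.0]]
wrist_force: [0.1, -0.2, 0.8]
width: 0.984
gripper_force: 0.0
```

```bash
python3 - <<'E'
from h import *
goal((.446,.2495,.014),29)
s=bot.get_state();c=read_camera('wrist')
im=c['image'][:,:,::-1].copy()
H=np.array(c['hand_eye']);R=np.array(s['ee_rot'])
for z in (.002,.061):
    p=H[:3,:3].T@(R.T@(np.array([.446,.2495,z])-s['eef_pos'])-H[:3,3]);q=np.array(c['intrinsics'])@p;q=q[:2]/q[2];print(z,q)
    cv2.circle(im,tuple(int(x) for x in q),2,(0,0,255),-1)
cv2.imwrite('pics/w4.png',cv2.resize(im,(640,480)))
import pickle;pickle.dump((s,c),open('w4.pkl','wb'))
E
```

```text
[0.5, 0.7, 144.6, -0.001, -0.001, 0.001] rows 3.4686752818010578 0.014690413237787671
0.002 [253.44818109 175.23146722]
0.061 [253.59023305 187.5458403 ]
```

View pics/w4.png

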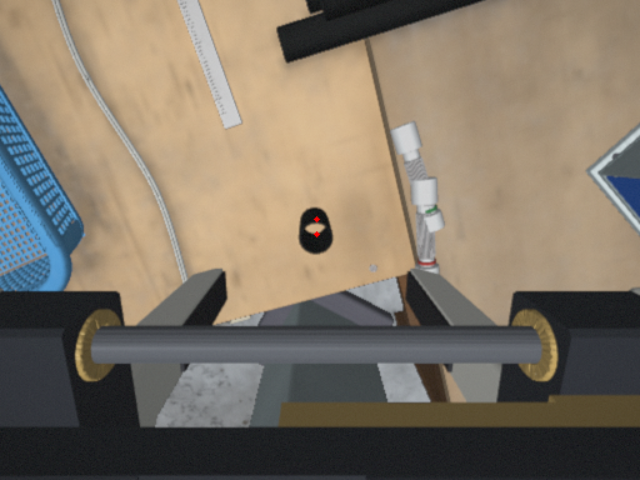

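The projected tube axis (red dots) falls on the tube at (316,230), so I'll descend and grip.

Emit:
play_rows(
  deltas=[
    [0, 0, 35, 0, 0, 0],
    [0, 0, 70, 0, 0, 0],
    [0, 0, 95, 0, 0, 0],
    [0, 0, 115, 0, 0, 0],
    [0, 0, 130, 0, 0, 0],
    [0, 0, 140, 0, 0, 0],
    [0, 0, 143, 0, 0, 0],
    [0, 0, 143, 0, 0, 0],
    [0, 0, 143, 0, 0, 0],
  ],
  gripper=80,
  newtons=10,
)

```text
clock: 6.52
eef_pos: [0.4456, 0.2509, 0.0163]
ee_rot: [[0.874, 0.486, 0.001], [0.486, -0.874, 0.004], [0.003, -0.003, -1.0]]
wrist_force: [-0.5, 0.2, 0.3]
width: 0.685
gripper_force: 0.0
```

Emit:
play_rows(
  deltas=[
    [0, 0, 0, 0, 0, 0],
    [0, 0, 0, 0, 0, 0],
    [0, 0, 0, 0, 0, 0],
    [0, 0, 0, 0, 0, 0],
    [0, 0, 0, 0, 0, 0],
    [0, 0, 0, 0, 0, 0],
    [0, 0, 0, 0, 0, 0],
    [0, 0, 0, 0, 0, 0],
  ],
  gripper=255,
)

```text
clock: 7.18
eef_pos: [0.445, 0.251, 0.0154]
ee_rot: [[0.874, 0.487, 0.0], [0.487, -0.874, 0.004], [0.002, -0.003, -1.0]]
wrist_force: [-0.2, -0.6, 1.0]
width: 0.289
gripper_force: 10.0
```

Emit:
play_rows(
  deltas=[
    [0, 0, -20, 0, 0, 0],
    [0, 0, -55, 0, 0, 0],
    [0, 0, -90, 0, 0, 0],
    [0, 0, -130, 0, 0, 0],
    [0, 0, -170, 0, 0, 0],
    [0, 0, -210, 0, 0, 0],
    [0, 0, -240, 0, 0, 0],
    [0, 0, -260, 0, 0, 0],
    [0, 0, -260, 0, 0, 0],
  ],
)

```text
clock: 7.93
eef_pos: [0.4463, 0.2507, 0.2796]
ee_rot: [[0.874, 0.487, 0.006], [0.487, -0.874, 0.006], [0.009, -0.002, -1.0]]
wrist_force: [0.7, -0.4, 0.1]
width: 0.29
gripper_force: 10.0
```

Tube gripped (27 mm wide). Carrying it to above the bin mouth.

```bash
python3 - <<'E'
from h import *
goal((.5251,-.1315,.26),-15.4)
E
```

```text
[-117.3, 372.3, 17.7, -0.006, -0.007, 0.777] rows 9.37064094533821 6.217721251946518
```

Emit:
play_rows(
  deltas=[
    [-6, 20, 0, 0, 0, 0.04],
    [-16, 52, 0, 0, 0, 0.12],
    [-27, 86, 3, 0, 0, 0.2],
    [-38, 120, 5, 0, 0, 0.28],
    [-48, 154, 7, 0, 0, 0.36],
    [-59, 188, 10, 0, 0, 0.44],
    [-70, 222, 12, 0, 0, 0.52],
    [-81, 256, 14, 0, 0, 0.6],
    [-91, 290, 16, 0, 0, 0.68],
    [-102, 324, 17, 0, 0, 0.76],
    [-112, 355, 18, 0, -0.007, 0.777],
    [-117, 372, 18, -0.006, -0.007, 0.777],
  ],
)

```text
clock: 8.93
eef_pos: [0.5234, -0.1348, 0.2543]
ee_rot: [[0.963, -0.269, -0.008], [-0.269, -0.963, -0.003], [-0.007, 0.005, -1.0]]
wrist_force: [0.8, -0.2, 0.3]
width: 0.288
gripper_force: 10.0
```

Emit:
play_rows(
  deltas=[
    [0, 0, 0, 0, 0, 0],
    [0, 0, 0, 0, 0, 0],
    [0, 0, 0, 0, 0, 0],
  ],
)

```text
clock: 9.18
eef_pos: [0.5233, -0.1309, 0.2552]
ee_rot: [[0.964, -0.265, -0.007], [-0.265, -0.964, -0.002], [-0.006, 0.004, -1.0]]
wrist_force: [0.4, 0.4, 0.5]
width: 0.29
gripper_force: 10.0
```

```bash
python3 - <<'E'
from h import *
goal((.5251,-.1315,.122),-15.4)
c=read_camera('wrist')
cv2.imwrite('pics/w5.png',cv2.resize(c['image'][:,:,::-1],(640,480)))
E
```

```text
[2.8, -0.5, 133.2, 0.004, 0.006, 0.0] rows 3.1950953858135946 0.061263650590875164
```

View pics/w5.png

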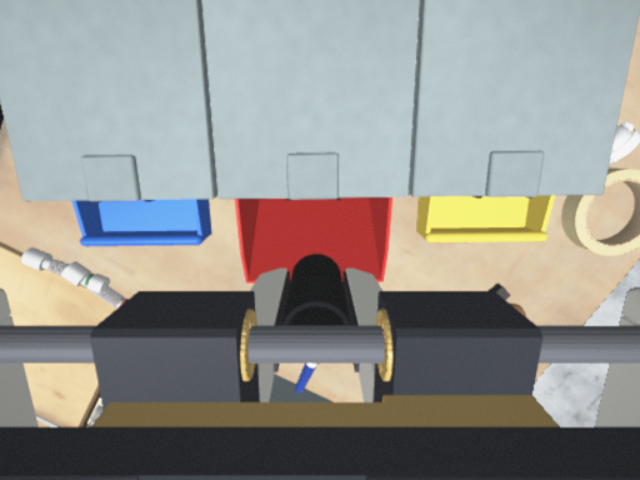

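The tube is upright in the fingers at (317,290) and laterally centred on the open red bin (spanning columns 240–390). Lowering and releasing.

Emit:
play_rows(
  deltas=[
    [1, 0, 25, 0, 0, 0],
    [2, 0, 50, 0, 0, 0],
    [3, -0.5, 75, 0, 0, 0],
    [3, -0.5, 95, 0, 0, 0],
    [3, -0.5, 112, 0, 0, 0],
    [3, -0.5, 124, 0, 0, 0],
    [3, -0.5, 132, 0, 0, 0],
    [3, -0.5, 132, 0, 0, 0],
    [3, -0.5, 132, 0, 0, 0],
  ],
)

```text
clock: 9.98
eef_pos: [0.526, -0.1319, 0.1243]
ee_rot: [[0.964, -0.265, -0.006], [-0.265, -0.964, -0.003], [-0.005, 0.005, -1.0]]
wrist_force: [0.7, 0.4, 0.2]
width: 0.286
gripper_force: 10.0
```

Emit:
play_rows(
  deltas=[
    [0, 0, 0, 0, 0, 0],
    [0, 0, 0, 0, 0, 0],
    [0, 0, 0, 0, 0, 0],
    [0, 0, 0, 0, 0, 0],
    [0, 0, 0, 0, 0, 0],
    [0, 0, 0, 0, 0, 0],
  ],
  gripper=120,
)

```text
clock: 10.48
eef_pos: [0.526, -0.1325, 0.1241]
ee_rot: [[0.964, -0.266, -0.006], [-0.266, -0.964, -0.003], [-0.005, 0.005, -1.0]]
wrist_force: [0.9, -0.1, 0.3]
width: 0.525
gripper_force: 0.0
```

Emit:
play_rows(
  deltas=[
    [0, 0, -15, 0, 0, 0],
    [0, 0, -45, 0, 0, 0],
    [-10, 0, -80, 0, 0, 0],
    [-30, 0, -110, 0, 0, 0],
    [-55, 0, -125, 0, 0, 0],
    [-85, 0, -125, 0, 0, 0],
    [-110, 0, -125, 0, 0, 0],
    [-110, 0, -125, 0, 0, 0],
    [-110, 0, -125, 0, 0, 0],
  ],
)

```text
clock: 11.23
eef_pos: [0.4203, -0.1028, 0.2501]
ee_rot: [[0.964, -0.266, -0.005], [-0.266, -0.964, -0.004], [-0.004, 0.005, -1.0]]
wrist_force: [0.6, 0.2, 0.5]
width: 0.529
gripper_force: 0.0
```

```bash
python3 - <<'E'
from h import *
import pickle
s=bot.get_state();c=read_camera('wrist');pickle.dump((s,c),open('w6.pkl','wb'))
print(s['joints'].round(2),s['eef_pos'])
cv2.imwrite('pics/w6.png',cv2.resize(c['image'][:,:,::-1],(640,480)))
E
```

```text
[-0.34  0.1   1.89 -0.01  1.15  1.5 ] [ 0.42028903 -0.10278387  0.25006065]
```

View pics/w6.png

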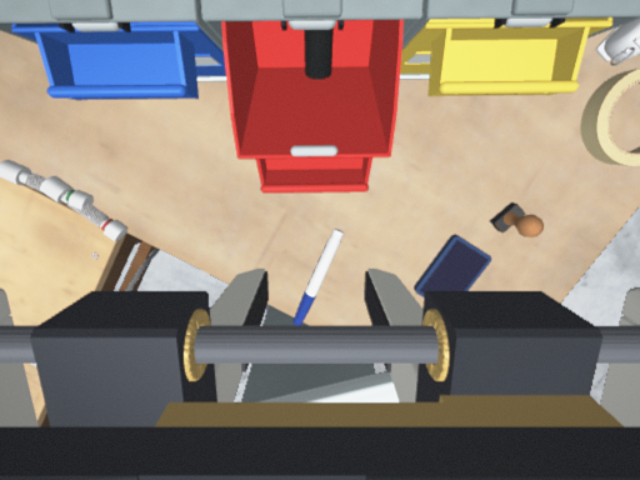

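The tube lies in the open red bin at (318,50). Next I'll go in front of the rim with the fingers shut.

```bash
python3 - <<'E'
from h import *
goal((.4296,-.1052,.104),-15.4)
E
```

```text
[9.4, -0.8, 145.9, 0.005, 0.004, -0.0] rows 3.5061933929732167 0.04811447576228807
```

Emit:
play_rows(
  deltas=[
    [0, -1, 0, 0, 0, 0],
    [0, -1, 0, 0, 0, 0],
    [0, -1, 30, 0, 0, 0],
    [0, -1, 65, 0, 0, 0],
    [0, -1, 95, 0, 0, 0],
    [0, -1, 120, 0, 0, 0],
    [0, -1, 138, 0, 0, 0],
    [0, -1, 146, 0.005, 0.004, 0],
    [4, -1, 146, 0.005, 0.004, 0],
    [9, -1, 146, 0.005, 0.004, 0],
    [9, -1, 146, 0.005, 0.004, 0],
  ],
  gripper=255,
)

```text
clock: 12.2
eef_pos: [0.4304, -0.1053, 0.1041]
ee_rot: [[0.964, -0.266, 0.001], [-0.266, -0.964, -0.0], [0.001, -0.0, -1.0]]
wrist_force: [0.0, -0.4, 0.1]
width: 0.006
gripper_force: 0.0
```

Emit:
play_rows(
  deltas=[
    [5, 0, 0, 0, 0, 0],
    [10, 0, -1, 0, 0, 0],
    [15, 0, -6, 0, 0, 0],
    [20.5, 0, -12.5, 0, 0, 0],
    [26, 0, -17.5, 0, 0, 0],
    [31.5, 0, -22.5, 0, 0, 0],
    [37, 0, -27, 0, 0, 0],
    [43, 0, -31, 0, 0, 0],
    [49, 0, -35, 0, 0, 0],
    [55.5, 0, -38, 0, 0, 0],
    [62, 0, -41, 0, 0, 0],
    [62, 0, -41, 0, 0, 0],
  ],
)

```text
clock: 13.2
eef_pos: [0.49, -0.1217, 0.145]
ee_rot: [[0.964, -0.266, 0.001], [-0.266, -0.964, 0.0], [0.001, -0.0, -1.0]]
wrist_force: [-0.0, 0.8, -0.4]
width: -0.001
gripper_force: 0.0
```

Emit:
play_rows(
  deltas=[
    [4, 0, -2, 0, 0, 0],
    [8, 0, -4, 0, 0, 0],
    [12, 0, -5.5, 0, 0, 0],
    [15, 0, -6.5, 0, 0, 0],
    [17, 0, -7, 0, 0, 0],
    [18, 0, -7.5, 0, 0, 0],
    [18, 0, -7.5, 0, 0, 0],
  ],
)

```text
clock: 13.78
eef_pos: [0.5062, -0.1261, 0.152]
ee_rot: [[0.964, -0.266, -0.0], [-0.266, -0.964, 0.0], [-0.0, -0.0, -1.0]]
wrist_force: [0.0, 0.4, -0.4]
width: 0.006
gripper_force: 0.0
```

Emit:
play_rows(
  deltas=[
    [1.5, 0, -0.3, 0, 0, 0],
    [3, 0, -0.6, 0, 0, 0],
    [4, 0, -0.6, 0, 0, 0],
    [4, 0, -0.6, 0, 0, 0],
  ],
)

```text
clock: 14.12
eef_pos: [0.5098, -0.1271, 0.1525]
ee_rot: [[0.964, -0.266, -0.001], [-0.266, -0.964, 0.001], [-0.001, -0.0, -1.0]]
wrist_force: [-0.8, -0.3, 0.7]
width: 0.005
gripper_force: 0.1
```

Emit:
play_rows(
  deltas=[
    [1, 0, 0, 0, 0, 0],
    [2, 0, 0, 0, 0, 0],
    [3, 0, 0, 0, 0, 0],
    [3, 0, 0, 0, 0, 0],
  ],
)

```text
clock: 14.45
eef_pos: [0.5102, -0.1272, 0.1524]
ee_rot: [[0.964, -0.265, -0.007], [-0.265, -0.964, 0.002], [-0.008, -0.0, -1.0]]
wrist_force: [-15.5, 2.8, 11.9]
width: 0.006
gripper_force: 8.0
```

15 N of resistance, well above the 4 N catch, so the bin should be home. Backing off to check.

Emit:
play_rows(
  deltas=[
    [-8, 0, 0, 0, 0, 0],
    [-20, 0, 0, 0, 0, 0],
    [-35, 0, 0, 0, 0, 0],
    [-45, 0, -30, 0, 0, 0],
    [-45, 0, -65, 0, 0, 0],
    [-45, 0, -100, 0, 0, 0],
    [-45, 0, -130, 0, 0, 0],
    [-45, 0, -140, 0, 0, 0],
    [-45, 0, -140, 0, 0, 0],
    [-45, 0, -140, 0, 0, 0],
  ],
)

```text
clock: 15.28
eef_pos: [0.4691, -0.116, 0.2917]
ee_rot: [[0.964, -0.266, -0.001], [-0.266, -0.964, 0.001], [-0.001, -0.0, -1.0]]
wrist_force: [-0.1, -0.2, -1.2]
width: 0.007
gripper_force: 0.0
```

```bash
python3 - <<'E'
from h import *
s=bot.get_state();c=read_camera('wrist')
print(s['eef_pos'],s['wrist_force'].round(1))
cv2.imwrite('pics/w7.png',cv2.resize(c['image'][60:220,60:452,::-1],(784,320)))
hsv=cv2.cvtColor(c['image'],cv2.COLOR_RGB2HSV)
for n,(lo,hi) in dict(blue=((105,150,60),(125,255,255)),red=((0,170,60),(6,255,255)),yel=((22,110,60),(32,255,255))).items():
    m=cv2.inRange(hsv,lo,hi);m[230:]=0
    k,l,st,ce=cv2.connectedComponentsWithStats(m);i=1+st[1:,4].argmax();x,y,w,h,a=st[i]
    lo=wz(s,c,(x+w/2,y+h-2.5),.162)
    u=np.array([.964,-.2656]);print(n,st[i],'u-coord',u@lo[:2])
E
```

```text
[ 0.46912187 -0.11595785  0.29168879] [-0.1 -0.2 -1.2]
blue [  65   94  133   41 3751] u-coord 0.5347919766511935
red [ 194   93  116   41 2958] u-coord 0.5357377584932914
yel [ 303   91  142   42 4011] u-coord 0.5366813054715747
```

View pics/w7.png

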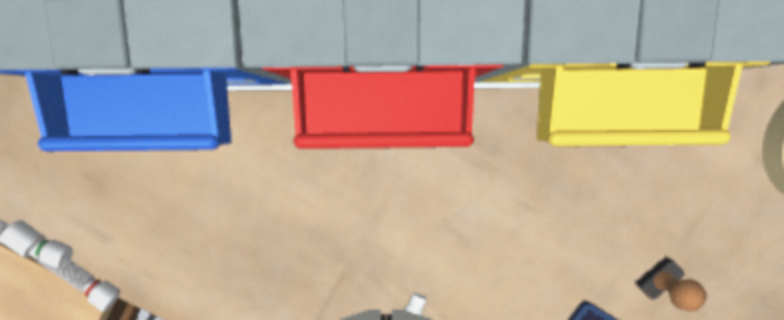

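The red rim lines up with the blue and yellow rims to within 1 mm (ajar would be about 11 mm off), so the bin is home. Handing in.

```bash
python3 -c "
from station import bot
print(bot.close_job())"
```

```text
the job is handed in; nothing more can be done
None
```

The job is handed in, with no verdict returned: the tube is in the red bin, which is pushed shut with its rim in line with the other two, the yellow and blue bins look shut, and the arm never went near the counter.

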